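# Change the reagent packs on the analyser

## Task

Change the analyser's reagents: put every spent red-capped twin pack from the loader bar into the yellow tub, slide aside the cooler pane above the white-capped packs, and hang every white-capped pack astride the loader bar, seated flat on it with one flask on each side. Then, with both cooler panes slid fully shut, press the green start button as the last act. Leave the blue-capped packs in the cooler and everything else on the bench undisturbed.

Things in the scene. Friction and masses are not known exactly. Their poses are not given: they have to be found in the camera images.
- cooler: White fixed reagent cooler, 170 (x) x 430 (y) x 120 mm; place and yaw vary. Origin: centre of underside; y along its length. Two clear bypass panes lie flat on top, over a +y bay and a -y bay (centres 120 mm from the middle, 140 mm deep in x). White packs stand in one bay on a green mat, blue ones in the other on a grey mat, undersides 10 mm above the table, fins about along cooler y.
- door_left (a joint): Slide of the clear pane over the +y bay (upper track, top face 135 mm above the table). 0 = shut; grows as it slides to the cooler's -y over the other pane, up to 0.155 m = fully open. About 2 N of friction, stays where left; starts up to 25 mm ajar.
- door_right (a joint): Slide of the clear pane over the -y bay (lower track, top face 127 mm above the table). 0 = shut; grows as it slides to the cooler's +y beneath the other pane, up to 0.155 m = fully open. Friction and start as for the other pane.
- door_left_handle (a point): Centre of the dark rib handle of the left pane: 70 mm (cooler x) x 12 mm (cooler y) x 16 mm high, standing on the pane 11 mm from its outer (+y) end; the point lies 8 mm above the pane. Moves with the pane.
- door_right_handle (a point): The same for the right pane, at its outer (-y) end.
- fresh0: Fresh twin reagent pack: two brown flasks joined by a bridge, white caps and fin, 0.15 to 0.3 kg, in the cooler at the start; one may be absent. Origin: centre of underside, z up. Flasks 20 (x) x 36 (y) x 62 mm at x = +-27, gap 34; bridge plate over them z 62-68, 74 x 36; caps r 9 to z 80; grip fin 10 (x) x 28 (y), z 68-108 (top).
- fresh1: Fresh twin reagent pack: two brown flasks joined by a bridge, white caps and fin, 0.15 to 0.3 kg, in the cooler at the start; one may be absent. Origin: centre of underside, z up. Flasks 20 (x) x 36 (y) x 62 mm at x = +-27, gap 34; bridge plate over them z 62-68, 74 x 36; caps r 9 to z 80; grip fin 10 (x) x 28 (y), z 68-108 (top).
- fresh2: Fresh twin reagent pack: two brown flasks joined by a bridge, white caps and fin, 0.15 to 0.3 kg, in the cooler at the start; one may be absent. Origin: centre of underside, z up. Flasks 20 (x) x 36 (y) x 62 mm at x = +-27, gap 34; bridge plate over them z 62-68, 74 x 36; caps r 9 to z 80; grip fin 10 (x) x 28 (y), z 68-108 (top).
- spent0: Spent twin reagent pack with red caps and red grip fin, about 0.12 kg, hanging astride the bar at the start; one may be absent. Origin: centre of underside, z up. Flasks 20 (x) x 36 (y) x 62 mm at x = +-27, gap 34; bridge plate over them z 62-68, 74 x 36; caps r 9 to z 80; grip fin 10 (x) x 28 (y), z 68-108 (top).
- spent1: Spent twin reagent pack with red caps and red grip fin, about 0.12 kg, hanging astride the bar at the start; one may be absent. Origin: centre of underside, z up. Flasks 20 (x) x 36 (y) x 62 mm at x = +-27, gap 34; bridge plate over them z 62-68, 74 x 36; caps r 9 to z 80; grip fin 10 (x) x 28 (y), z 68-108 (top).
- control0: Twin control pack with blue caps and blue fin, in the cooler's other bay; it stays there. Same shape and origin as the fresh packs.
- control1: Twin control pack with blue caps and blue fin, in the cooler's other bay; it stays there. Same shape and origin as the fresh packs.
- loader: Fixed grey loader stand before the analyser: base 90 (x) x 270 (y) x 12 mm with a steel bar along its y on two posts, and a white pedestal with the start button at its front corner (-x, -y). Origin at the centre of its underside; place and yaw vary.
- bar_top (a point): Middle of the top face of the bar, 100 mm above the table, axes as the loader. Bar 18 mm wide (x), 14 high, free for 238 along y between posts (24 mm in x, tops at 108). A seated pack has its bridge flat on the bar, its y along the bar, a flask on each side, its origin 62 mm below this point. Three packs fit 70 mm apart.
- start (a joint): Travel of the green start button: 0 = up, 6 mm = fully pressed (about 5 N), springs back.
- start_top (a point): Centre of the top of the start button, r 14 mm; pressed straight down.
- tub: Yellow open discard tub, loose, 130 (x) x 150 (y) x 60 mm, walls 4 mm, 0.35 kg; origin at the centre of its underside.
- flask_a: Single brown flask with white cap, 30 x 55 x 86 mm; bystander, to be left alone. Origin at the centre of its underside.
- flask_b: Single brown flask with white cap, 30 x 55 x 86 mm; bystander, to be left alone. Origin at the centre of its underside.
- wash_bottle: White bottle with blue cap, r 30, 130 mm tall; bystander, to be left alone. Origin at the centre of its underside.
- beaker: Glass beaker, r 32, 80 mm tall; bystander, to be left alone. Origin at the centre of its underside.
- cap_red: Loose red cap, r 14, 16 mm tall; bystander, to be left alone. Origin at the centre of its underside.
- cap_yellow: Loose yellow cap, r 14, 22 mm tall; bystander, to be left alone. Origin at the centre of its underside.

How it is judged (in metres and radians):
On the way, in this order (a step that is already met when the one before it is completed fails the run):
1. a cooler pane is slid open by more than 120 mm (value of joint any of door_left, door_right above 0.12 m), for 0.1 s.
2. every spent pack is in the tub, every fresh pack hangs astride the bar, and both panes are shut, the button still up (x of fresh0 in the frame of bar_top between -0.014 and 0.014 m and y of fresh0 in the frame of bar_top between -0.105 and 0.105 m and z of fresh0 in the frame of bar_top between -0.068 and -0.056 m and angle between each of fresh0, fresh1, fresh2's own z axis and vertical below 0.12 rad and angle between the y axis of each of fresh0, fresh1, fresh2 and the y axis of loader, either way round below 0.35 rad and linear speed of each of fresh0, fresh1, fresh2, spent0, spent1 below 0.03 m/s and x of fresh1 in the frame of bar_top between -0.014 and 0.014 m and y of fresh1 in the frame of bar_top between -0.105 and 0.105 m and z of fresh1 in the frame of bar_top between -0.068 and -0.056 m and x of fresh2 in the frame of bar_top between -0.014 and 0.014 m and y of fresh2 in the frame of bar_top between -0.105 and 0.105 m and z of fresh2 in the frame of bar_top between -0.068 and -0.056 m and x of spent0 in the frame of tub between -0.06 and 0.06 m and y of spent0 in the frame of tub between -0.07 and 0.07 m and z of spent0 in the frame of tub between 0 and 0.05 m and x of spent1 in the frame of tub between -0.06 and 0.06 m and y of spent1 in the frame of tub between -0.07 and 0.07 m and z of spent1 in the frame of tub between 0 and 0.05 m and angle between tub's own z axis and vertical below 0.15 rad and value of joint each of door_left, door_right below 0.008 m and value of joint start below 0.002 m), for 0.2 s.
3. the start button is pressed (value of joint start above 0.004 m), for 0.05 s.
At the end, for the whole second after the job is handed in: Fresh packs astride the bar: across within 14 mm, along within 105 mm, bridge on the bar (origin 56-68 mm below its top), upright within 0.12 rad, aligned within 0.35, at rest. Spent packs at rest in the upright tub (within 60 mm in x, 70 mm in y of its centre). Panes shut within 8 mm, button up (all of step 2); the robot touches nothing.
It fails at once if the start button is pressed before the packs are changed and the panes shut (value of joint start above 0.004 m and not (value of joint each of door_left, door_right below 0.008 m and (x of fresh0 in the frame of bar_top between -0.014 and 0.014 m and y of fresh0 in the frame of bar_top between -0.105 and 0.105 m and z of fresh0 in the frame of bar_top between -0.068 and -0.056 m) and (x of fresh1 in the frame of bar_top between -0.014 and 0.014 m and y of fresh1 in the frame of bar_top between -0.105 and 0.105 m and z of fresh1 in the frame of bar_top between -0.068 and -0.056 m) and (x of fresh2 in the frame of bar_top between -0.014 and 0.014 m and y of fresh2 in the frame of bar_top between -0.105 and 0.105 m and z of fresh2 in the frame of bar_top between -0.068 and -0.056 m) and (x of spent0 in the frame of tub between -0.06 and 0.06 m and y of spent0 in the frame of tub between -0.07 and 0.07 m and z of spent0 in the frame of tub between 0 and 0.05 m) and (x of spent1 in the frame of tub between -0.06 and 0.06 m and y of spent1 in the frame of tub between -0.07 and 0.07 m and z of spent1 in the frame of tub between 0 and 0.05 m))).
It fails at once if a blue-capped control pack is moved more than 20 mm (distance of any of control0, control1 from where it was at the start of the episode above 0.02 m).
It fails at once if a bystander is moved more than 30 mm or knocked over (distance of any of flask_a, flask_b, wash_bottle, beaker, cap_red, cap_yellow from where it was at the start of the episode above 0.03 m or angle between any of flask_a, flask_b, wash_bottle, beaker, cap_red, cap_yellow's own z axis and vertical above 0.5 rad).
Of fresh0, fresh1, fresh2 only 2 to 3 are there at a start; the rules pass over those that are not, and their reading is None.
Of spent0, spent1 only 1 to 2 are there at a start; the rules pass over those that are not, and their reading is None.
At some moment in a run one of tub may be knocked a few centimetres aside while the robot is not near it.
Once in a run the grip may slacken for a moment while it holds something.
It also fails if it takes over 210 s, if anything falls off the work surface, if the arm or the gripper's body presses on something with over 40 N, if the wrist force passes 120 N, or if a joint passes its speed limit or range.

## Robot

A 6-joint arm with a two-finger parallel gripper is mounted at the origin on the work surface. World frame = base frame: x ahead of the robot, y to its left, z up, the work surface at z = 0. Lengths are in mm, angles in rad, forces in N, time in s.
With the tool pointing down it reaches from about 300 to 775 mm from the base axis. Payload 14.6 kg.
Tool frame: the origin (TCP) lies at the very end of the fingers, on their centre line; the grasp point (between the pads) lies 19 mm behind it; z points along the fingers, y is the line along which they close (so a half turn about z gives the same grasp; the last joint's range is limited). The gripper opens to 94 mm and grips with 3 to 60 N. Pads are 16 mm wide; open, the fingers measure 119 mm over their backs; the gripper's body (75 mm by 177 mm) begins 78 mm behind the grasp point.
Start: joints at [1.078, 0.3, 1.521, -0, 1.321, -0.067], TCP at [227.173, 500.88, 172.646] pointing down, gripper open.
Joint ranges: [-3.03, 3.03], [-0.79, 2.21], [0.23, 2.52], [-1.04, 4.18], [0, 3.07], [-2.55, 2.55]. Speed limits (rad/s): [2.22, 2.22, 2.57, 3.14, 3.14, 3.14].

## Interface

Orientations are given as [roll, pitch, yaw] about the fixed x, y, z axes, in that order (R = Rz(yaw) Ry(pitch) Rx(roll)).
In Python, from cell import manip, eyes, ticket gives the robot as it stands. The module is installed in compiled form; this text tells all that it offers.
- The arm moves only by the tool arm_command, never from a script. Its argument "plan" is a list of rows, each a list of 5 numbers: the opening, from -1 (shut) to 1 (fully open), then the shift along the tool's x, y, z in m, then the turn about the tool's z in rad. In form: [[jaw, dx, dy, dz, roll], ...]. A call has 1 to 20 rows; each row shifts and turns the commanded pose from where the row before left it, along the tool's axes as they then stand; what a row does not reach is not made up. A row lasts 1/8 s, in which the tool goes at most 62.5 mm and 10.7 degrees, less where a joint would pass 70% of its speed; a pose out of reach is approached as far as the arm can. A call is refused whole if a number of a shift passes 0.0625 or a number of a turn 0.188, either way. A call with a gripper value outside its range is refused whole. The fingers move at their own pace and stop on an object; "newtons" is the grip in N (left out, the last holds). Time passes only in rows, so rows that do not move let the fingers close. It gives the time, the measured TCP pose, the force, the opening and the grip force at its end, in the units of the state.
- manip.read_state(): the state, without advancing time (a new reading comes with each control period).
- eyes.camera(name): name is "scene" or "top" or "wrist"; returns a dict with "img" (384x512x3 uint8, blue, green, red), "z_map" (384x512 float32, mm along the optical axis (not along the pixel's ray), 0 where there is no reading), "fx", "fy", "cx", "cy" (pixels), "eye" and "orientation" of the camera in the world. Camera axes: x right, y down, z forward; pixel columns grow to the right and rows downward; lengths in mm; the calibration is good to about 2 mm. A picture is of the moment at which its call begins.
- ticket.sign_off(): hands the job in; it is judged then, once.
The state is a dict: "clock": time; "joints": joint angles; "qd": joint speeds; "effort": joint torques, N m; "eef_pos": TCP position; "eef_rot": TCP orientation; "wrist_force": force on the tool from outside, world axes, zero at the start; "moment": the same for the moment, N m; "finger_gap": finger opening in mm; "finger_force": force on a finger pad.
Only numpy, scipy, OpenCV 4.12 (cv2) and the standard library are available. Lean on these libraries where they do the work, as an engineer would, in place of code of your own. Each camera call takes 0.05 s, during which the arm holds its last target. There are 200 camera calls.

## Working session

There is one attempt and no reset: what is moved stays moved. The work goes in short steps, Python scripts to look and compute and a tool call to move; the robot and the scene stay as the last step left them, time stands still between calls to the robot, and variables do not carry over. Pictures are saved under pics/ and viewed, at most 14 in all, crops included, and the job is handed in when it is done.

Besides the shell and the picture viewer there is one more tool, called after ">>>" by a JSON object that holds its "method" and its "body", one argument or row to a line. arm_command: Moves the arm, as the interface text tells. Its arguments: {"type":"object","properties":{"plan":{"type":"array"},"newtons":{"type":"number"}},"required":["plan"]}

```bash
mkdir -p pics; cat > h.py <<'E'
import numpy as np, cv2
from cell import manip, eyes, ticket
from scipy.spatial.transform import Rotation as R
def cam(n):
    c=eyes.camera(n); o=np.array(c["orientation"],float)
    c["R"]=o if o.shape==(3,3) else R.from_euler('xyz',o).as_matrix()
    c["eye"]=np.array(c["eye"],float); return c
def ray(c,u,v,z):
    d=c["R"]@np.array([(u-c["cx"])/c["fx"],(v-c["cy"])/c["fy"],1.]); return c["eye"]+d*(z-c["eye"][2])/d[2]
def cloud(c):
    v,u=np.mgrid[:384,:512]; Z=c["z_map"]
    P=np.stack([(u-c["cx"])/c["fx"]*Z,(v-c["cy"])/c["fy"]*Z,Z],-1)@c["R"].T+c["eye"]; P[Z==0]=np.nan; return P
def save(c,n): cv2.imwrite(f"pics/{n}.png",c["img"])
def st():
    s=manip.read_state(); print({k:np.round(s[k],3).tolist() for k in("clock","joints","eef_pos","eef_rot","wrist_force","finger_gap","finger_force")}); return s
E
python3 - <<'E'
from h import *
st()
import pickle
for n in("top","scene"):
    c=cam(n); save(c,n+"0"); print(n,c["orientation"],c["eye"],c["fx"]); pickle.dump(c,open(n+"0.pkl","wb"))
E
```

```text
{'clock': 0.0, 'joints': [1.078, 0.3, 1.522, -0.0, 1.321, -0.067], 'eef_pos': [227.021, 500.622, 172.089], 'eef_rot': [-3.14, -0.0, 2.716], 'wrist_force': [0.439, -0.321, 0.216], 'finger_gap': 94.33, 'finger_force': 0.0}
top [-3.0050149   0.02230058 -1.57781984] [ 320.13846668  -50.19021949 1277.01077479] 413.22458070780976
scene [-2.51153745e+00  1.97563673e-03 -2.26800754e-01] [ 339.50852146 -652.12229009  985.51869442] 449.98048444631445
```

View pics/top0.png

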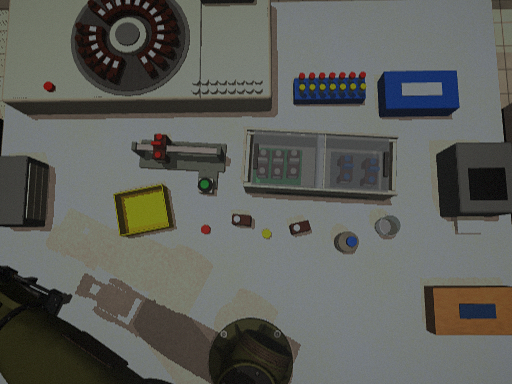

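View pics/scene0.png

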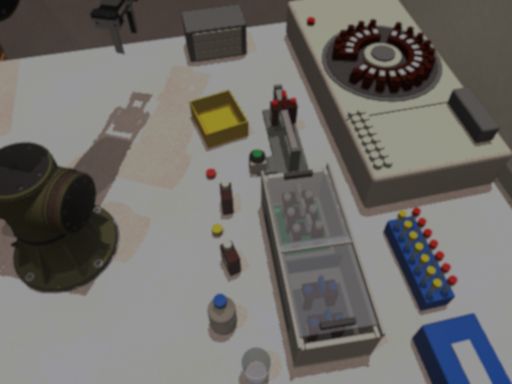

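The top view shows one red pack on the bar (159,147), the tub (145,210), the start button (206,185), white packs in the left (+y) bay around (278,165), and blue packs in the right bay around (357,170). Measuring these now.

```bash
python3 - <<'E'
from h import *
import pickle
c=pickle.load(open("top0.pkl","rb")); P=cloud(c); Z=P[...,2]; hsv=cv2.cvtColor(c["img"],cv2.COLOR_BGR2HSV)
def box(x0,y0,x1,y1,lo,hi):
    m=np.zeros(Z.shape,bool); m[y0:y1,x0:x1]=1; return m&(Z>lo)&(Z<hi)
def rect(m,n):
    q=P[m][:,:2].astype(np.float32); r=cv2.minAreaRect(q); print(n,m.sum(),np.round(r[0],1),np.round(r[1],1),round(r[2],2),"z",np.round(np.percentile(P[m][:,2],[5,50,95]),1))
rect(box(235,120,405,205,100,160),"cooler")
rect(box(128,130,232,180,92,112),"bar/posts")
rect(box(125,130,235,180,5,20),"base")
def hm(h0,h1,b,s=120): 
    m=np.zeros(Z.shape,bool); m[b[1]:b[3],b[0]:b[2]]=1; return m&(hsv[...,0]>=h0)&(hsv[...,0]<=h1)&(hsv[...,1]>s)&(hsv[...,2]>50)
red=(hm(0,8,(140,130,180,165))|hm(172,180,(140,130,180,165)))
rect(red,"red"); rect(red&(Z>130),"redfin")
rect(hm(45,85,(195,172,218,195)),"button")
rect(hm(22,34,(110,180,180,240))&(Z>50),"tub rim")
for v in range(126,200,6): print(v,np.round(Z[v,240:405:6]).astype(int).tolist())
big=cv2.resize(c["img"][120:205,120:405],None,fx=2.8,fy=2.8,interpolation=cv2.INTER_CUBIC); cv2.imwrite("pics/crop.png",big)
E
```

```text
cooler 9068 [ 571.9 -205.1] [431.3 172. ] 86.04 z [118.7 131.9 138.7]
bar/posts 737 [624.8 213.3] [263.5  73.5] 88.74 z [ 95.1 101.9 109.8]
base 1763 [623.5 224. ] [349.8 159.9] 89.19 z [ 6.3 11.9 16.4]
red 158 [624.9 265.1] [68.7 44.3] 2.8 z [103.4 116.8 149. ]
redfin 39 [625.9 261.3] [25.4  9.5] 89.34 z [141.  146.  149.7]
button 65 [518.7 134.6] [24.6 24.3] 87.3 z [62.2 66.4 71.3]
tub rim 244 [444.8 324.2] [128.8 149.8] 10.78 z [52.2 59.5 63.6]
126 [3, 2, -1, -3, -2, 6, 0, 0, -1, -6, -1, 0, 0, 3, -2, -2, 3, -1, 0, -6, -1, 2, 2, -3, 8, -3, 3, 2]
132 [0, 1, 116, 134, 137, 136, 140, 132, 136, 136, 140, 133, 134, 132, 137, 134, 138, 132, 135, -2, 3, 0, 0, -3, 4, 3, 1, -2]
138 [-1, -7, 71, 136, 130, 135, 136, 135, 137, 131, 134, 136, 134, 136, 134, 127, 126, 126, 126, 128, 123, 127, 126, 125, 127, 118, 120, -4]
144 [4, 120, 6, 153, 133, 132, 133, 136, 134, 137, 134, 136, 135, 136, 133, 128, 124, 129, 127, 128, 122, 129, 124, 125, 127, 98, 117, -4]
150 [1, 122, 4, 145, 134, 133, 135, 137, 135, 133, 133, 136, 135, 132, 139, -9223372036854775808, 128, 127, 122, 128, 131, 126, 127, 123, 12
[... 450 characters left out ...]
34, 131, 134, 134, 133, 133, 134, 135, 133, 131, 137, 132, 134, 127, 123, 129, 124, 127, 125, 125, 126, 126, 139, 103, -2, -4]
180 [0, 122, 134, 135, 139, 132, 135, 136, 132, 133, 133, 135, 133, 134, 128, 126, 125, 126, 127, 124, 128, 126, 129, 128, 128, 101, -1, -2]
186 [-3, 128, 133, 133, 135, 135, 137, 137, 135, 132, 137, 135, 134, 133, 126, 126, 126, 124, 126, 132, 130, 125, 127, 128, 129, 102, -2, -1]
192 [2, 1, 9, 18, 27, 49, 76, 75, 73, 78, 89, 86, 84, 93, 102, 107, 109, 118, 123, 132, 136, 134, 136, 135, 138, 136, 0, -5]
198 [-1, 1, 0, 0, 1, 4, -2, 4, -3, -1, -2, -3, -2, -1, -4, 1, 0, 0, 0, 14, 39, 27, 34, 40, 50, 0, 0, -7]<stdin>:17: RuntimeWarning: invalid value encountered in cast
```

View pics/crop.png

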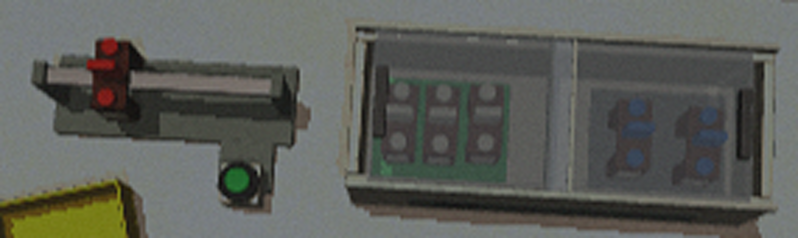

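The crop shows the red pack astride the left part of the bar and three white packs at crop x of about 400, 440 and 487. The left pane handle is at (380,100) and the right one at (743,125), and both panes are a little ajar. I still need the bar axis, the handle positions and the analyser's clearance.

```bash
cat >> h.py <<'E'
def go(x,y,z,yawdeg,s=None):
    """rotation first (in place), then shift in the rotated tool axes"""
    s=s or manip.read_state(); p=np.array(s["eef_pos"]); yaw=s["eef_rot"][2]; t=np.radians(yawdeg)
    roll=-(t-yaw); roll=(roll+np.pi/2)%np.pi-np.pi/2 if abs(roll)>np.pi else roll
    d=(np.array([x,y,z])-p)/1000
    dx=d[0]*np.cos(t)+d[1]*np.sin(t); dy=d[0]*np.sin(t)-d[1]*np.cos(t)
    print(f"go: roll {roll:.3f} ({abs(roll)/.18:.1f} rows) dx {dx:.4f} dy {dy:.4f} dz {-d[2]:.4f} rows {np.linalg.norm(d)/.06:.1f}")
E
python3 - <<'E'
from h import *
import pickle
c=pickle.load(open("top0.pkl","rb")); P=cloud(c); X,Y,Z=[P[...,i] for i in range(3)]; img=c["img"]
hsv=cv2.cvtColor(img,cv2.COLOR_BGR2HSV); notred=hsv[...,1]<90
m=(Z>92)&(Z<114)&(abs(X-625)<25)&(abs(Y-213)<140)&notred
vx,vy,x0,y0=cv2.fitLine(np.float32(P[m][:,:2]),cv2.DIST_HUBER,0,.01,.01).ravel()
yy=P[m][:,1]; print("bar",m.sum(),x0,y0,"angle",np.degrees(np.arctan2(vy,vx)),"y ext",yy.min(),yy.max(),"x at y=213",x0+vx/vy*(213-y0))
th=np.radians(-3.96); U=(X-572)*np.cos(th)+(Y+205)*np.sin(th); V=-(X-572)*np.sin(th)+(Y+205)*np.cos(th)
g=cv2.cvtColor(img,cv2.COLOR_BGR2GRAY)
for n,sg,zh in(("L",1,143),("R",-1,135)):
    mm=(Z>zh-3)&(Z<zh+25)&(abs(U)<45)&(sg*V>150)&(g<70); 
    if mm.sum(): print(n,mm.sum(),"U",np.percentile(U[mm],[2,50,98]),"V",np.percentile(V[mm],[2,50,98]),"xy",np.median(X[mm]),np.median(Y[mm]))
a=(X>640)&(Y>0)&(Y<450)&(Z>30)&(Z<400); print("analyser front x",np.percentile(X[a&(Z>60)&(X>660)],1),"z",np.percentile(Z[a&(X>700)],[50,95]))
go(625,262,190,90)
E
```

```text
bar 537 618.7166 205.78183 angle 86.39106 y ext 81.50282722213913 345.09976263963165 x at y=213 619.1719
L 153 U [-34.22379864  11.3875261   31.3551548 ] V [178.35520841 186.38607991 479.51465287] xy 596.101474748991 -19.823369627208468
R 1908 U [-43.13781246  -0.45405337  43.24025054] V [-521.04428058 -441.91929131 -176.05027407] xy 542.3112155378984 -646.3943087307114
analyser front x 759.7188444423982 z [133.40454919 165.57673444]
go: roll 1.145 (6.4 rows) dx -0.2387 dy 0.3979 dz -0.0179 rows 7.7
```

>>> {"method": "arm_command", "body": {
  "plan": [
    [1, 0, 0, -0.05, 0],
    [1, 0, 0, -0.05, 0.18],
    [1, 0, 0, 0, 0.18],
    [1, 0, 0, 0, 0.18],
    [1, 0, 0, 0, 0.18],
    [1, 0, 0, 0, 0.18],
    [1, 0, 0, 0, 0.18],
    [1, 0, 0, 0, 0.065],
    [1, -0.03, 0.05, 0, 0],
    [1, -0.03, 0.05, 0, 0],
    [1, -0.03, 0.05, 0, 0],
    [1, -0.03, 0.05, 0, 0],
    [1, -0.03, 0.05, 0, 0],
    [1, -0.03, 0.05, 0, 0],
    [1, -0.03, 0.05, 0, 0],
    [1, -0.029, 0.048, 0, 0],
    [1, 0, 0, 0, 0],
    [1, 0, 0, 0, 0]
  ]
}}

```text
clock: 2.35
eef_pos: [624.8, 262.2, 272.2]
eef_rot: [-3.141, 0.0, 1.571]
wrist_force: [-0.6, 0.4, 0.4]
finger_gap: 93.7
finger_force: 0.0
```

```bash
python3 - <<'E'
from h import *
st(); c=cam("wrist"); save(c,"w1"); print(c["eye"],c["orientation"])
P=cloud(c);X,Y,Z=[P[...,i] for i in range(3)]
hsv=cv2.cvtColor(c["img"],cv2.COLOR_BGR2HSV)
red=((hsv[...,0]<8)|(hsv[...,0]>172))&(hsv[...,1]>120)&(hsv[...,2]>50)
m=red&(Z>135)&(Z<160); q=P[m][:,:2].astype(np.float32); print("fin",m.sum(),cv2.minAreaRect(q))
m=(Z>94)&(Z<106)&(abs(X-622)<25)&(abs(Y-213)<110)&~(hsv[...,1]>90)
for y in range(120,320,20):
    k=m&(abs(Y-y)<6)
    if k.sum()>10: print(y,k.sum(),np.round(np.percentile(X[k],[3,50,97]),1))
k=(Z>105)&(Z<112)&(abs(X-622)<25)&(abs(Y-213)<150)&~(hsv[...,1]>90); print("posts",k.sum(),[np.round(np.percentile(Y[k&s],[2,98]),1) for s in(Y>213,Y<213) if (k&s).sum()])
E
```

```text
{'clock': 2.35, 'joints': [0.343, 0.566, 0.922, 0.0, 1.655, 0.343], 'eef_pos': [624.79, 262.172, 272.182], 'eef_rot': [-3.141, 0.0, 1.571], 'wrist_force': [-0.589, 0.381, 0.421], 'finger_gap': 93.736, 'finger_force': 0.0}
[625.81895561 337.48099961 483.72632777] [ 2.87979922e+00 -3.97726889e-04 -1.82996661e-04]
fin 183 ((752.974853515625, 334.66143798828125), (262.8796081542969, 214.3478546142578), 1.2207380533218384)
120 85 [607.3 615.1 624.3]
140 86 [609.1 616.8 625.9]
160 82 [610.8 618.4 627.4]
180 95 [612.2 619.9 628.9]
200 94 [612.6 621.5 630.3]
220 99 [614.3 623.  631.7]
240 50 [601.2 618.8 645.6]
260 14 [620.3 621.7 644.8]
280 73 [599.8 627.3 635.7]
300 118 [619.  628.  636.9]
posts 326 [array([243.5, 342.3]), array([82.7, 93.2])]
```

View pics/w1.png

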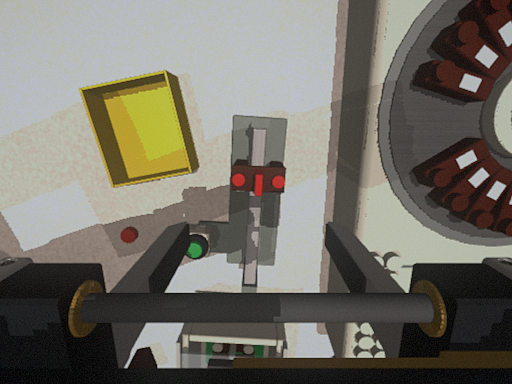

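The wrist view shows the red pack at (258,180) on the bar and the tub at (140,130). The bar is yawed about -4.1°, the same as the cooler. Next: descend, grip and lift.

>>> {"method": "arm_command", "body": {
  "plan": [
    [1, 0, 0.001, 0, 0.071],
    [0.2, 0, 0, 0.05, 0],
    [0.2, 0, 0, 0.05, 0],
    [0.2, 0, 0, 0.035, 0],
    [0.2, 0, 0, 0.016, 0],
    [-1, 0, 0, 0, 0],
    [-1, 0, 0, 0, 0],
    [-1, 0, 0, 0, 0],
    [-1, 0, 0, 0, 0],
    [-1, 0, 0, 0, 0],
    [-1, 0, 0, -0.02, 0],
    [-1, 0, 0, -0.03, 0],
    [-1, 0, 0, -0.04, 0],
    [-1, 0, 0, -0.02, 0],
    [-1, 0, 0, 0, 0]
  ],
  "newtons": 35
}}

```text
clock: 4.28
eef_pos: [626.6, 262.0, 233.1]
eef_rot: [3.139, -0.001, 1.5]
wrist_force: [-0.3, -0.2, -0.1]
finger_gap: 0.6
finger_force: 0.0
```

```bash
python3 - <<'E'
from h import *
s=st()
c=cam("top");P=cloud(c);Z=P[...,2];hsv=cv2.cvtColor(c["img"],cv2.COLOR_BGR2HSV)
b=np.zeros(Z.shape,bool); b[170:260,80:220]=1
m=b&(hsv[...,0]>21)&(hsv[...,0]<35)&(hsv[...,1]>120)&(Z>50)&(Z<70); print(cv2.minAreaRect(P[m][:,:2].astype(np.float32)))
go(444,324,s["eef_pos"][2],100.8)
E
```

```text
{'clock': 4.275, 'joints': [0.342, 0.573, 0.999, 0.0, 1.567, 0.413], 'eef_pos': [626.643, 262.045, 233.123], 'eef_rot': [3.139, -0.001, 1.5], 'wrist_force': [-0.316, -0.232, -0.136], 'finger_gap': 0.639, 'finger_force': 0.0}
((0.0, 0.0), (0.0, 0.0), 0.0)
go: roll -0.260 (1.4 rows) dx 0.0952 dy -0.1673 dz -0.0017 rows 3.2
```

```bash
python3 - <<'E'
from h import *
c=cam("wrist"); save(c,"w2"); P=cloud(c); 
hsv=cv2.cvtColor(c["img"],cv2.COLOR_BGR2HSV)
red=((hsv[...,0]<8)|(hsv[...,0]>172))&(hsv[...,1]>120)&(hsv[...,2]>50)
for z0,z1 in((135,150),(105,124)):
    m=red&(P[...,2]>z0)&(P[...,2]<z1)&(P[...,0]<700); print(m.sum(), np.round(np.nanmedian(P[m],0),1), cv2.minAreaRect(P[m][:,:2].astype(np.float32)))
E
```

```text
213 [627.7 263.2 145.4] ((627.3246459960938, 261.49554443359375), (26.64169692993164, 9.017950057983398), 85.81776428222656)
532 [621.1 262.7 117. ] ((626.8687744140625, 261.4656982421875), (33.65403366088867, 70.97464752197266), 87.06596374511719)
```

View pics/w2.png

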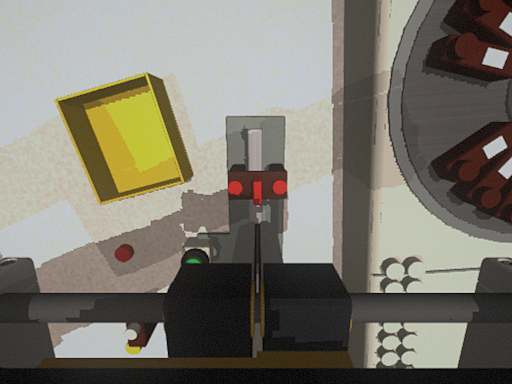

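The pack is still on the bar with its fin at (257,190), so the fingers hadn't closed before the lift. I'll retry with more closing time.

>>> {"method": "arm_command", "body": {
  "plan": [
    [-0.2, 0, 0, 0, 0],
    [-0.2, 0, 0, 0, 0],
    [-0.2, 0, 0, 0.03, 0],
    [-0.2, 0, 0, 0.03, 0],
    [-0.2, 0, 0, 0.03, 0],
    [-0.2, 0, 0, 0.022, 0],
    [-0.2, 0, 0, 0, 0]
  ]
}}

```text
clock: 5.25
eef_pos: [625.3, 261.6, 117.7]
eef_rot: [-3.138, 0.001, 1.5]
wrist_force: [-0.1, 0.1, 0.9]
finger_gap: 37.6
finger_force: 0.0
```

>>> {"method": "arm_command", "body": {
  "plan": [
    [-1, 0, 0, 0, 0],
    [-1, 0, 0, 0, 0],
    [-1, 0, 0, 0, 0],
    [-1, 0, 0, 0, 0],
    [-1, 0, 0, 0, 0],
    [-1, 0, 0, 0, 0]
  ]
}}

```text
clock: 6.0
eef_pos: [626.2, 261.9, 119.7]
eef_rot: [-3.142, -0.0, 1.5]
wrist_force: [0.1, -0.2, -0.2]
finger_gap: 1.0
finger_force: 0.0
```

```bash
python3 - <<'E'
from h import *
st(); c=cam("wrist"); save(c,"w3"); print(c["eye"])
def proj(c,p):
    q=c["R"].T@(np.array(p)-c["eye"]); return np.round([c["fx"]*q[0]/q[2]+c["cx"],c["fy"]*q[1]/q[2]+c["cy"]])
print(proj(c,[626.2,261.9,119.7]),proj(c,[626,275,146]),proj(c,[626,248,146]))
P=cloud(c); print(np.round(P[100:384:12,257],0).tolist())
E
```

```text
{'clock': 6.0, 'joints': [0.342, 0.633, 1.164, 0.0, 1.345, 0.413], 'eef_pos': [626.172, 261.881, 119.672], 'eef_rot': [-3.142, -0.0, 1.5], 'wrist_force': [0.053, -0.236, -0.237], 'finger_gap': 0.994, 'finger_force': 0.0}
[632.34212994 337.00009696 331.21086832]
[256. 219.] [254. 214.] [257. 249.]
[[634.0, 361.0, -1.0], [633.0, 348.0, -1.0], [632.0, 335.0, 107.0], [632.0, 326.0, 100.0], [631.0, 316.0, 98.0], [630.0, 306.0, 99.0], [630.0, 296.0, 101.0], [629.0, 286.0, 100.0], [628.0, 277.0, 105.0], [628.0, 275.0, 133.0], [628.0, 270.0, 146.0], [628.0, 270.0, 167.0], [628.0, 270.0, 186.0], [628.0, 269.0, 199.0], [628.0, 270.0, 212.0], [628.0, 268.0, 220.0], [627.0, 262.0, 219.0], [629.0, 289.0, 266.0], [629.0, 287.0, 268.0], [619.0, 140.0, 99.0], [618.0, 126.0, 99.0], [628.0, 281.0, 274.0], [628.0, 280.0, 277.0], [629.0, 286.0, 285.0]]
```

View pics/w3.png

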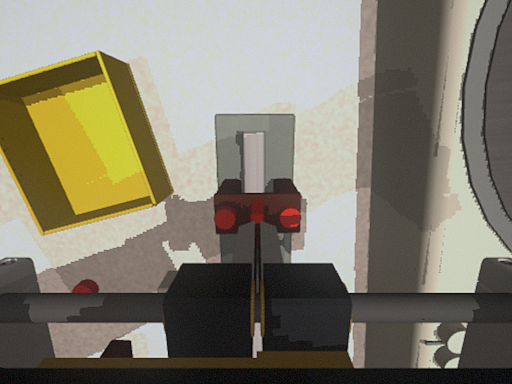

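>>> {"method": "arm_command", "body": {
  "plan": [
    [-1, 0, 0, -0.01, 0],
    [-1, 0, 0, -0.01, 0],
    [-1, 0, 0, 0, 0]
  ]
}}

```text
clock: 6.42
eef_pos: [626.7, 262.1, 141.1]
eef_rot: [3.14, -0.001, 1.5]
wrist_force: [-0.1, 0.5, 0.2]
finger_gap: 0.4
finger_force: 0.0
```

```bash
python3 - <<'E'
from h import *
st(); c=cam("wrist"); save(c,"w4"); P=cloud(c)
hsv=cv2.cvtColor(c["img"],cv2.COLOR_BGR2HSV)
red=((hsv[...,0]<8)|(hsv[...,0]>172))&(hsv[...,1]>120)&(hsv[...,2]>50)
m=red&(P[...,2]>100)&(P[...,0]<700); print(m.sum(), np.round(np.nanpercentile(P[m],[5,50,95],0),1))
cv2.imwrite("pics/w4c.png",cv2.resize(c["img"][150:384,150:370],None,fx=2.5,fy=2.5))
E
```

```text
{'clock': 6.425, 'joints': [0.342, 0.617, 1.14, -0.0, 1.383, 0.413], 'eef_pos': [626.683, 262.055, 141.137], 'eef_rot': [3.14, -0.001, 1.5], 'wrist_force': [-0.073, 0.474, 0.204], 'finger_gap': 0.405, 'finger_force': 0.0}
1590 [[596.1 254.9 104.8]
 [627.8 266.9 116.9]
 [658.6 276.7 145.6]]
```

View pics/w4c.png

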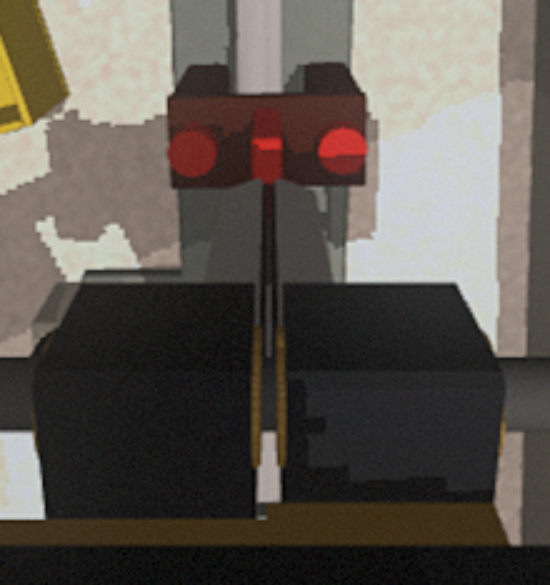

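```bash
python3 - <<'E'
from h import *
c=cam("scene")
def proj(c,p):
    q=c["R"].T@(np.array(p)-c["eye"]); return np.round([c["fx"]*q[0]/q[2]+c["cx"],c["fy"]*q[1]/q[2]+c["cy"]])
print("tcp",proj(c,[626.7,262,141]),"fin top",proj(c,[626.5,261.5,146]))
P=cloud(c); u,v=proj(c,[626.7,262,141]).astype(int)
for r in range(v-24,v+16,4): print(r,[tuple(np.round(P[r,k]).tolist()) for k in(u-4,u,u+4)])
a=c["img"][v-60:v+40,u-70:u+70]; cv2.imwrite("pics/s5.png",cv2.resize(a,None,fx=5.5,fy=5.5,interpolation=cv2.INTER_CUBIC))
E
```

```text
tcp [285.  93.] fin top [285.  92.]
69 [(614.0, 265.0, 223.0), (620.0, 251.0, 232.0), (631.0, 252.0, 230.0)]
73 [(614.0, 264.0, 210.0), (621.0, 251.0, 219.0), (633.0, 253.0, 215.0)]
77 [(615.0, 264.0, 197.0), (623.0, 254.0, 203.0), (633.0, 252.0, 203.0)]
81 [(614.0, 258.0, 188.0), (622.0, 251.0, 192.0), (634.0, 252.0, 189.0)]
85 [(637.0, 334.0, 107.0), (624.0, 254.0, 176.0), (701.0, 455.0, -7.0)]
89 [(635.0, 327.0, 98.0), (631.0, 273.0, 145.0), (694.0, 430.0, -1.0)]
93 [(631.0, 311.0, 97.0), (628.0, 261.0, 141.0), (689.0, 412.0, -1.0)]
97 [(626.0, 290.0, 101.0), (624.0, 246.0, 140.0), (683.0, 392.0, 1.0)]
101 [(622.0, 275.0, 101.0), (624.0, 245.0, 127.0), (642.0, 264.0, 106.0)]
105 [(616.0, 254.0, 105.0), (625.0, 247.0, 110.0), (638.0, 249.0, 105.0)]
```

View pics/s5.png

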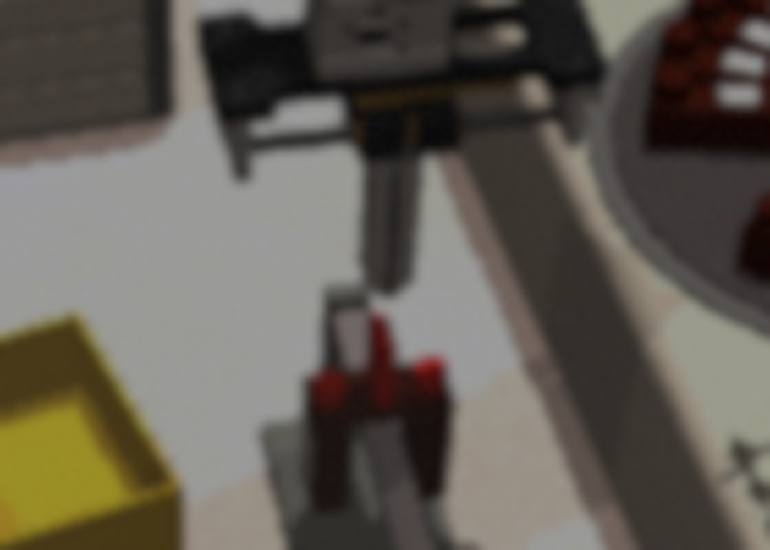

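The scene view shows the closed fingertips at about (285,86), above the fin top at (285,90). Their real end is about 30 mm higher than the reported TCP. I'll check whether that also holds with the jaws open.

>>> {"method": "arm_command", "body": {
  "plan": [
    [0.3, 0, 0, 0, 0],
    [0.3, 0, 0, 0, 0],
    [0.3, 0, 0, 0, 0],
    [0.3, 0, 0, 0, 0],
    [0.3, 0, 0, 0, 0],
    [0.3, 0, 0, 0, 0]
  ]
}}

```text
clock: 7.28
eef_pos: [626.2, 261.9, 139.6]
eef_rot: [-3.142, -0.0, 1.5]
wrist_force: [-0.1, -1.6, -0.8]
finger_gap: 57.2
finger_force: 0.0
```

```bash
python3 - <<'E'
from h import *
s=st()
c=cam("scene");P=cloud(c);X,Y,Z=[P[...,i] for i in range(3)]
for lo,hi in((575,610),(640,680)):
    m=(X>lo)&(X<hi)&(Y>235)&(Y<290)&(Z>125)&(Z<225); print(m.sum(),np.round(np.percentile(P[m],[1,50,99],0),1).tolist())
c=cam("wrist");P=cloud(c);X,Y,Z=[P[...,i] for i in range(3)]
for lo,hi in((575,610),(640,680)):
    m=(X>lo)&(X<hi)&(Y>235)&(Y<290)&(Z>125)&(Z<225); print(m.sum(),np.round(np.percentile(P[m],[1,50,99],0),1).tolist())
E
```

```text
{'clock': 7.275, 'joints': [0.342, 0.618, 1.141, 0.0, 1.383, 0.413], 'eef_pos': [626.174, 261.88, 139.636], 'eef_rot': [-3.142, -0.0, 1.5], 'wrist_force': [-0.082, -1.597, -0.843], 'finger_gap': 57.182, 'finger_force': 0.0}
88 [[584.3, 252.0, 174.1], [589.5, 255.3, 200.6], [596.7, 273.0, 224.2]]
95 [[652.9, 245.7, 172.3], [656.7, 250.7, 201.9], [665.4, 266.8, 224.1]]
1200 [[586.7, 256.6, 173.8], [596.5, 273.3, 205.4], [598.3, 274.6, 224.7]]
1197 [[656.6, 252.2, 173.8], [659.7, 268.3, 205.4], [669.6, 269.5, 224.7]]
```

The fingertips end about 33 mm above the reported TCP in both views, open or closed. I'll allow for that.

>>> {"method": "arm_command", "body": {
  "plan": [
    [0.3, 0, 0, 0.025, 0],
    [0.3, 0, 0, 0.02, 0],
    [0.3, 0, 0, 0.005, 0],
    [-1, 0, 0, 0, 0],
    [-1, 0, 0, 0, 0],
    [-1, 0, 0, 0, 0],
    [-1, 0, 0, 0, 0],
    [-1, 0, 0, 0, 0],
    [-1, 0, 0, 0, 0],
    [-1, 0, 0, 0, 0]
  ]
}}

```text
clock: 8.62
eef_pos: [626.2, 261.9, 89.8]
eef_rot: [3.142, -0.0, 1.5]
wrist_force: [0.6, -0.0, 1.6]
finger_gap: 9.8
finger_force: 35.0
```

>>> {"method": "arm_command", "body": {
  "plan": [
    [-1, 0, 0, -0.02, 0],
    [-1, 0, 0, -0.04, 0],
    [-1, 0, 0, -0.04, 0],
    [-1, 0, 0, 0, 0],
    [-1, 0, 0, 0, 0]
  ]
}}

```text
clock: 9.25
eef_pos: [625.9, 261.8, 189.4]
eef_rot: [-3.141, 0.0, 1.5]
wrist_force: [0.5, -0.3, -2.5]
finger_gap: 9.7
finger_force: 35.0
```

```bash
cat >> h.py <<'E'
def tub(n="top"):
    c=cam(n);P=cloud(c);hsv=cv2.cvtColor(c["img"],cv2.COLOR_BGR2HSV)
    m=(hsv[...,0]>20)&(hsv[...,0]<36)&(hsv[...,1]>110)&(P[...,2]>50)&(P[...,2]<70)&(P[...,0]<560)&(P[...,1]>180); 
    print("tub",m.sum(),cv2.minAreaRect(P[m][:,:2].astype(np.float32)))
E
python3 - <<'E'
from h import *
s=st(); tub(); tub("scene")
go(444,324,190,100.8)
E
```

```text
{'clock': 9.25, 'joints': [0.342, 0.589, 1.072, -0.0, 1.481, 0.413], 'eef_pos': [625.91, 261.761, 189.39], 'eef_rot': [-3.141, 0.0, 1.5], 'wrist_force': [0.471, -0.276, -2.53], 'finger_gap': 9.742, 'finger_force': 34.986}
tub 0 ((0.0, 0.0), (0.0, 0.0), 0.0)
tub 278 ((443.6345520019531, 320.4092712402344), (127.6741714477539, 155.11746215820312), 10.67879581451416)
go: roll -0.259 (1.4 rows) dx 0.0952 dy -0.1668 dz -0.0016 rows 3.2
```

>>> {"method": "arm_command", "body": {
  "plan": [
    [-1, 0, 0, 0, -0.13],
    [-1, 0, 0, 0, -0.13],
    [-1, 0.024, -0.042, 0, 0],
    [-1, 0.024, -0.042, 0, 0],
    [-1, 0.024, -0.042, 0, 0],
    [-1, 0.022, -0.041, 0, 0],
    [-1, 0, 0, 0, 0],
    [-1, 0, 0, 0.04, 0],
    [-1, 0, 0, 0.04, 0],
    [-1, 0, 0, 0.03, 0],
    [-1, 0, 0, 0.019, 0],
    [-1, 0, 0, 0, 0]
  ]
}}

```text
clock: 10.85
eef_pos: [444.2, 321.9, 58.9]
eef_rot: [-3.138, 0.001, 1.759]
wrist_force: [0.8, -0.2, -0.6]
finger_gap: 9.9
finger_force: 35.0
```

```bash
python3 - <<'E'
from h import *
st(); tub("scene")
E
```

```text
{'clock': 10.85, 'joints': [0.56, 0.419, 1.641, -0.0, 1.085, 0.372], 'eef_pos': [444.209, 321.948, 58.896], 'eef_rot': [-3.138, 0.001, 1.759], 'wrist_force': [0.81, -0.185, -0.554], 'finger_gap': 9.873, 'finger_force': 34.986}
tub 249 ((443.09930419921875, 320.55987548828125), (127.24623107910156, 153.19296264648438), 10.68995475769043)
```

>>> {"method": "arm_command", "body": {
  "plan": [
    [-0.2, 0, 0, 0, 0],
    [-0.2, 0, 0, 0, 0],
    [-0.2, 0, 0, 0, 0],
    [-0.2, 0, 0, 0, 0],
    [-0.2, 0, 0, -0.04, 0],
    [-0.2, 0, 0, -0.05, 0],
    [-0.2, 0, 0, -0.04, 0.13],
    [-1, 0, 0, 0, 0.13],
    [-1, 0, 0, 0, 0]
  ]
}}

```text
clock: 12.02
eef_pos: [444.4, 322.8, 190.8]
eef_rot: [3.141, -0.0, 1.501]
wrist_force: [-0.2, -0.3, 0.8]
finger_gap: 21.0
finger_force: 0.0
```

```bash
python3 - <<'E'
from h import *
s=st()
c=cam("wrist");P=cloud(c);hsv=cv2.cvtColor(c["img"],cv2.COLOR_BGR2HSV)
red=((hsv[...,0]<8)|(hsv[...,0]>172))&(hsv[...,1]>120)&(hsv[...,2]>50)
m=red&(P[...,2]>60)&(P[...,2]<130)&(abs(P[...,0]-444)<80); print(m.sum(), np.round(np.nanpercentile(P[m],[5,50,95],0),1).tolist()); tub("wrist")
go(586,3,190,86)
E
```

```text
{'clock': 12.025, 'joints': [0.561, 0.285, 1.498, -0.0, 1.359, 0.632], 'eef_pos': [444.433, 322.786, 190.779], 'eef_rot': [3.141, -0.0, 1.501], 'wrist_force': [-0.152, -0.349, 0.786], 'finger_gap': 20.998, 'finger_force': 0.0}
614 [[414.9, 310.8, 71.9], [447.0, 322.7, 84.0], [478.9, 334.4, 112.1]]
tub 1306 ((446.2951965332031, 323.60107421875), (129.2317352294922, 148.74365234375), 10.645713806152344)
go: roll 0.002 (0.0 rows) dx -0.3091 dy 0.1637 dz 0.0002 rows 5.8
```

The spent pack stands in the tub. Next is the left pane handle.

>>> {"method": "arm_command", "body": {
  "plan": [
    [-1, -0.051, 0.027, 0, 0],
    [-1, -0.051, 0.027, 0, 0],
    [-1, -0.051, 0.027, 0, 0],
    [-1, -0.052, 0.028, 0, 0],
    [-1, -0.052, 0.028, 0, 0],
    [-1, -0.052, 0.027, 0, 0],
    [-1, 0, 0, 0, 0],
    [-1, 0, 0, 0, 0]
  ]
}}

```text
clock: 13.12
eef_pos: [585.8, 3.3, 190.1]
eef_rot: [-3.141, -0.0, 1.501]
wrist_force: [0.3, -0.4, -0.0]
finger_gap: 0.3
finger_force: 0.0
```

```bash
python3 - <<'E'
from h import *
s=st()
for n in("scene","top"):
    c=cam(n);P=cloud(c);X,Y,Z=[P[...,i] for i in range(3)];g=c["img"].max(-1)
    V=(X-572)*.069+(Y+205)*.9976; U=(X-572)*.9976-(Y+205)*.069
    m=(g<75)&(Z>140)&(Z<158)&(abs(U)<40)&(V>150)&(V<230); print(n,m.sum(),np.round(np.percentile(V[m],[3,50,97]),1) if m.sum() else "",np.round(np.percentile(U[m],[3,50,97]),1) if m.sum() else "")
    m=(g<75)&(Z>131)&(Z<158)&(abs(U)<40)&(V<-150)&(V>-230); print(n,"R",m.sum(),np.round(np.percentile(V[m],[3,50,97]),1) if m.sum() else "")
    if n=="scene": cv2.imwrite("pics/s6.png",cv2.resize(c["img"][120:370,220:400],None,fx=2.4,fy=2.4))
E
```

```text
{'clock': 13.125, 'joints': [-0.057, 0.369, 1.389, 0.0, 1.385, 0.013], 'eef_pos': [585.828, 3.347, 190.121], 'eef_rot': [-3.141, -0.0, 1.501], 'wrist_force': [0.31, -0.377, -0.016], 'finger_gap': 0.276, 'finger_force': 0.0}
scene 153 [174.8 178.3 187. ] [-33.5  -6.   27.2]
scene R 118 [-188.8 -187.4 -180.3]
top 0  
top R 127 [-186.1 -179.2 -173.5]
```

View pics/s6.png

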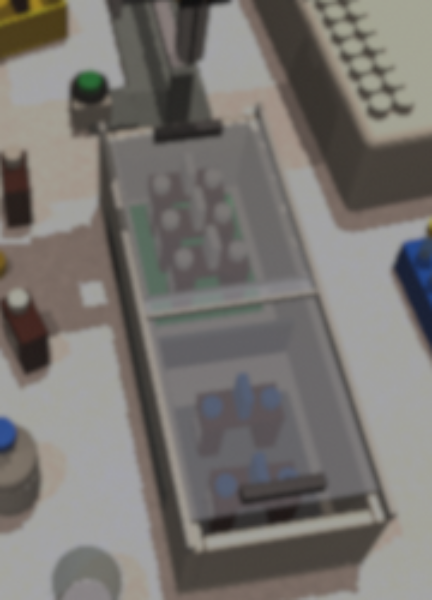

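The scene crop shows the left handle at (188,131) and the right one at (284,488), each about 181 mm from the cooler's middle. I'll push the left pane open with closed fingers.

>>> {"method": "arm_command", "body": {
  "plan": [
    [-1, 0, 0, 0.04, 0],
    [-1, 0, 0, 0.03, 0],
    [-1, 0, 0, 0.011, 0],
    [-1, 0, 0, 0, 0],
    [-1, -0.012, 0, 0, 0],
    [-1, -0.02, 0, 0, 0],
    [-1, -0.03, 0, 0, 0],
    [-1, -0.03, 0, 0, 0],
    [-1, -0.03, 0, 0, 0],
    [-1, -0.02, 0, 0, 0],
    [-1, 0, 0, 0, 0]
  ]
}}

```text
clock: 14.6
eef_pos: [575.8, -140.3, 109.8]
eef_rot: [3.142, 0.0, 1.498]
wrist_force: [0.4, 0.3, -0.7]
finger_gap: 0.2
finger_force: 0.0
```

>>> {"method": "arm_command", "body": {
  "plan": [
    [-1, -0.005, 0, 0, 0],
    [-1, -0.005, 0, 0, 0]
  ]
}}

```text
clock: 14.85
eef_pos: [575.4, -148.1, 109.7]
eef_rot: [-3.141, -0.0, 1.501]
wrist_force: [-1.3, 1.5, 0.2]
finger_gap: 0.3
finger_force: 0.8
```

```bash
python3 - <<'E'
from h import *
s=st()
c=cam("scene"); cv2.imwrite("pics/s7.png",cv2.resize(c["img"][120:370,220:400],None,fx=2.4,fy=2.4))
E
```

```text
{'clock': 14.85, 'joints': [-0.314, 0.453, 1.462, 0.0, 1.227, -0.244], 'eef_pos': [575.399, -148.102, 109.655], 'eef_rot': [-3.141, -0.0, 1.501], 'wrist_force': [-1.295, 1.478, 0.233], 'finger_gap': 0.264, 'finger_force': 0.841}
```

View pics/s7.png

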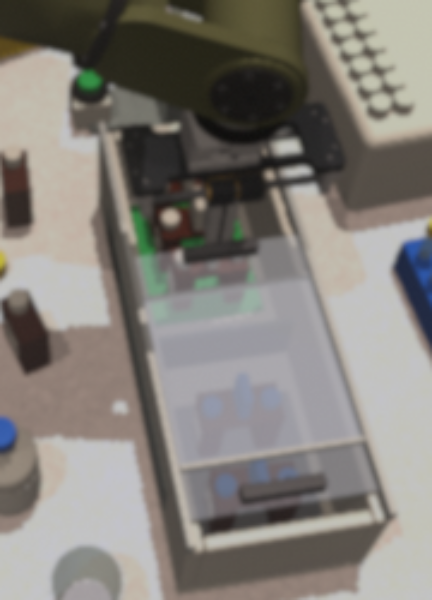

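The left pane's handle is now at crop (220,248), and the third white pack is still partly covered. I'll push further to the stop.

>>> {"method": "arm_command", "body": {
  "plan": [
    [-1, -0.005, 0, 0, 0],
    [-1, -0.003, 0, 0, 0]
  ]
}}

```text
clock: 15.15
eef_pos: [575.1, -151.5, 109.7]
eef_rot: [-3.141, -0.009, 1.501]
wrist_force: [1.1, 43.1, 7.7]
finger_gap: 0.3
finger_force: 21.6
```

>>> {"method": "arm_command", "body": {
  "plan": [
    [-1, -0.004, 0, 0, 0],
    [-1, -0.002, 0, 0, 0]
  ]
}}

```text
clock: 15.4
eef_pos: [575.1, -151.8, 109.8]
eef_rot: [-3.14, -0.017, 1.504]
wrist_force: [-0.2, 74.2, 14.0]
finger_gap: 0.2
finger_force: 37.2
```

>>> {"method": "arm_command", "body": {
  "plan": [
    [-1, 0.015, 0, 0, 0],
    [-1, 0, 0, -0.04, 0],
    [-1, 0.02, 0, -0.04, 0],
    [0.1, 0.02, 0, -0.04, 0],
    [0.1, 0, 0, 0, 0],
    [0.1, 0, 0, 0, 0]
  ]
}}

```text
clock: 16.15
eef_pos: [578.0, -107.9, 228.8]
eef_rot: [-3.141, 0.0, 1.5]
wrist_force: [-0.1, 1.1, -1.3]
finger_gap: 26.9
finger_force: 0.0
```

```bash
python3 - <<'E'
from h import *
s=st()
c=cam("wrist"); save(c,"w8"); P=cloud(c);X,Y,Z=[P[...,i] for i in range(3)]
V=(X-572)*.069+(Y+205)*.9976; U=(X-572)*.9976-(Y+205)*.069
m=(Z>100)&(Z<124)&(abs(U)<40)&(V>45)&(V<185)
n,l,stt,ct=cv2.connectedComponentsWithStats(m.astype(np.uint8))
for i in range(1,n):
    if stt[i,4]>20:
        q=P[l==i]; r=cv2.minAreaRect(q[:,:2].astype(np.float32)); print(stt[i,4],np.round(ct[i]),np.round(r[0],1),np.round(r[1],1),round(r[2],1),np.round(np.median(q[:,2]),1),"UV",np.round([np.median(U[l==i]),np.median(V[l==i])],1))
E
```

```text
{'clock': 16.15, 'joints': [-0.247, 0.352, 1.323, -0.0, 1.468, -0.176], 'eef_pos': [578.013, -107.88, 228.752], 'eef_rot': [-3.141, 0.0, 1.5], 'wrist_force': [-0.083, 1.084, -1.339], 'finger_gap': 26.899, 'finger_force': 0.0}
219 [257. 129.] [583.9 -40.7] [26.5  9.2] 85.9 117.3 UV [  0.5 164.9]
198 [257. 167.] [581.3 -84.8] [27.4  8.4] 86.1 117.4 UV [  1.  121.6]
197 [261. 204.] [ 581.8 -131.4] [27.   8.7] 85.9 117.3 UV [ 5.2 76.3]
```

View pics/w8.png

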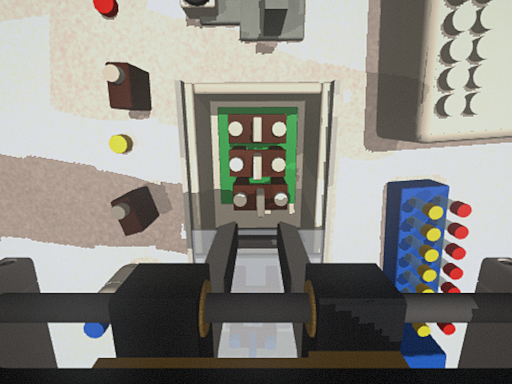

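The wrist view shows three uncovered white packs, with fins at (257,129), (257,167) and (261,204). I'll take the far one first.

>>> {"method": "arm_command", "body": {
  "plan": [
    [-0.1, 0.034, 0, 0, 0],
    [-0.1, 0.033, 0.001, 0, 0],
    [-0.1, 0, 0, 0.05, 0],
    [-0.1, 0, 0, 0.05, 0],
    [-0.1, 0, 0, 0.04, 0],
    [-0.1, 0, 0, 0.02, 0],
    [-0.1, 0, 0, 0.007, 0],
    [-1, 0, 0, 0, 0],
    [-1, 0, 0, 0, 0],
    [-1, 0, 0, 0, 0],
    [-1, 0, 0, 0, 0],
    [-1, 0, 0, 0, 0],
    [-1, 0, 0, 0, 0]
  ],
  "newtons": 45
}}

```text
clock: 17.82
eef_pos: [584.0, -41.0, 62.8]
eef_rot: [-3.142, 0.0, 1.5]
wrist_force: [-1.7, 1.1, 1.2]
finger_gap: 9.3
finger_force: 45.0
```

>>> {"method": "arm_command", "body": {
  "plan": [
    [-1, 0, 0, -0.02, 0],
    [-1, 0, 0, -0.045, 0],
    [-1, 0, 0, -0.045, 0],
    [-1, 0, 0, -0.045, 0],
    [-1, 0, 0, 0, 0],
    [-1, 0.046, 0.003, 0, 0],
    [-1, 0.046, 0.003, 0, 0],
    [-1, 0.046, 0.003, 0, 0],
    [-1, 0.047, 0.003, 0, 0],
    [-1, 0.047, 0.003, 0, 0],
    [-1, 0.047, 0.003, 0, 0],
    [-1, 0.047, 0.002, 0, 0],
    [-1, 0, 0, 0, 0],
    [-1, 0, 0, 0, 0]
  ]
}}

```text
clock: 19.58
eef_pos: [626.8, 282.3, 216.1]
eef_rot: [-3.14, 0.001, 1.5]
wrist_force: [-0.1, -0.8, -3.4]
finger_gap: 9.7
finger_force: 45.0
```

```bash
cat >> h.py <<'E'
def held():
    """points of the pack below the fingers: lowest & bridge via scene cam near the TCP; fin top from wrist"""
    s=st(); x,y,z=s["eef_pos"]
    c=cam("scene");P=cloud(c);X,Y,Z=[P[...,i] for i in range(3)];hsv=cv2.cvtColor(c["img"],cv2.COLOR_BGR2HSV)
    m=(abs(X-x)<45)&(abs(Y-y)<30)&(Z<z+28)&(Z>z-60)
    if m.sum(): print("pack z ext",m.sum(),np.round(np.percentile(Z[m],[1,99]),1),"expect bottom",round(z-51.8,1),"x",np.round(np.percentile(X[m],[2,98]),1))
    return s
E
python3 - <<'E'
from h import *
held(); go(627,283,90,86)
E
```

```text
{'clock': 19.575, 'joints': [0.37, 0.603, 0.99, -0.0, 1.55, 0.441], 'eef_pos': [626.832, 282.288, 216.07], 'eef_rot': [-3.14, 0.001, 1.5], 'wrist_force': [-0.092, -0.788, -3.419], 'finger_gap': 9.731, 'finger_force': 44.991}
pack z ext 622 [165.6 243.3] expect bottom 164.3 x [588.5 660.5]
go: roll -0.002 (0.0 rows) dx 0.0012 dy -0.0001 dz 0.1266 rows 2.1
```

>>> {"method": "arm_command", "body": {
  "plan": [
    [-1, 0, 0, 0.04, 0],
    [-1, 0, 0, 0.035, 0],
    [-1, 0, 0, 0.025, 0],
    [-1, 0, 0, 0.015, 0],
    [-1, 0, 0, 0.008, 0],
    [-1, 0, 0, 0.001, 0],
    [-1, 0, 0, 0, 0],
    [-1, 0, 0, 0, 0]
  ]
}}

```text
clock: 20.62
eef_pos: [627.4, 282.9, 94.4]
eef_rot: [3.141, -0.0, 1.5]
wrist_force: [-0.4, 1.1, -2.7]
finger_gap: 9.9
finger_force: 45.0
```

```bash
python3 - <<'E'
from h import *
held()
E
```

```text
{'clock': 20.625, 'joints': [0.37, 0.675, 1.156, -0.0, 1.31, 0.441], 'eef_pos': [627.378, 282.895, 94.407], 'eef_rot': [3.141, -0.0, 1.5], 'wrist_force': [-0.393, 1.08, -2.746], 'finger_gap': 9.901, 'finger_force': 44.992}
pack z ext 520 [ 44.1 121.4] expect bottom 42.6 x [589.1 661.3]
```

>>> {"method": "arm_command", "body": {
  "plan": [
    [-1, 0, 0, 0.003, 0],
    [-1, 0, 0, 0.0015, 0],
    [-1, 0, 0, 0, 0],
    [-0.3, 0, 0, 0, 0],
    [-0.3, 0, 0, 0, 0],
    [-0.3, 0, 0, 0, 0],
    [-0.3, 0, 0, -0.02, 0],
    [-0.2, 0, 0, -0.05, 0],
    [-0.2, 0, 0, -0.06, 0],
    [-0.2, 0, 0, 0, 0],
    [-0.2, 0, 0, 0, 0]
  ]
}}

```text
clock: 22.05
eef_pos: [626.9, 282.7, 219.4]
eef_rot: [3.142, -0.0, 1.5]
wrist_force: [0.2, -0.5, -0.4]
finger_gap: 37.5
finger_force: 0.0
```

```bash
cat >> h.py <<'E'
def fins(x0,x1,y0,y1,z0,z1,n="wrist"):
    c=cam(n);P=cloud(c);X,Y,Z=[P[...,i] for i in range(3)]
    m=(X>x0)&(X<x1)&(Y>y0)&(Y<y1)&(Z>z0)&(Z<z1)
    k,l,t,ct=cv2.connectedComponentsWithStats(m.astype(np.uint8))
    for i in range(1,k):
        if t[i,4]>25:
            q=P[l==i]; r=cv2.minAreaRect(q[:,:2].astype(np.float32)); print("fin",t[i,4],np.round(r[0],1),np.round(r[1],1),round(r[2],1),"z",np.round(np.median(q[:,2]),1))
E
python3 - <<'E'
from h import *
st(); fins(590,660,90,340,136,160); fins(590,660,90,340,136,160,"scene")
go(581.5,-84.8,218,86)
E
```

```text
{'clock': 22.05, 'joints': [0.37, 0.601, 0.986, -0.0, 1.554, 0.441], 'eef_pos': [626.94, 282.748, 219.38], 'eef_rot': [3.142, -0.0, 1.5], 'wrist_force': [0.242, -0.517, -0.411], 'finger_gap': 37.456, 'finger_force': 0.0}
fin 248 [628.7 282.9] [27.7  9.7] 86.0 z 145.3
fin 36 [626.8 281.7] [29.8  9.3] 86.7 z 143.5
go: roll -0.001 (0.0 rows) dx -0.3697 dy -0.0194 dz -0.0001 rows 6.2
```

>>> {"method": "arm_command", "body": {
  "plan": [
    [-0.2, -0.053, -0.003, 0, 0],
    [-0.2, -0.053, -0.003, 0, 0],
    [-0.2, -0.053, -0.003, 0, 0],
    [-0.2, -0.053, -0.003, 0, 0],
    [-0.2, -0.053, -0.003, 0, 0],
    [-0.2, -0.053, -0.002, 0, 0],
    [-0.2, -0.052, -0.002, 0, 0],
    [-0.2, 0, 0, 0, 0],
    [-0.2, 0, 0, 0.05, 0],
    [-0.2, 0, 0, 0.05, 0],
    [-0.2, 0, 0, 0.035, 0],
    [-0.2, 0, 0, 0.015, 0],
    [-0.2, 0, 0, 0.006, 0],
    [-1, 0, 0, 0, 0],
    [-1, 0, 0, 0, 0],
    [-1, 0, 0, 0, 0],
    [-1, 0, 0, 0, 0],
    [-1, 0, 0, 0, 0]
  ]
}}

```text
clock: 24.4
eef_pos: [581.9, -85.0, 63.2]
eef_rot: [-3.141, 0.0, 1.5]
wrist_force: [-1.6, -0.8, 0.3]
finger_gap: 9.8
finger_force: 45.0
```

>>> {"method": "arm_command", "body": {
  "plan": [
    [-1, 0, 0, -0.02, 0],
    [-1, 0, 0, -0.045, 0],
    [-1, 0, 0, -0.045, 0],
    [-1, 0, 0, -0.045, 0],
    [-1, 0, 0, 0, 0],
    [-1, 0.05, 0.003, 0, 0],
    [-1, 0.05, 0.003, 0, 0],
    [-1, 0.05, 0.003, 0, 0],
    [-1, 0.05, 0.003, 0, 0],
    [-1, 0.05, 0.003, 0, 0],
    [-1, 0.05, 0.003, 0, 0],
    [-1, 0, 0, 0, 0],
    [-1, 0, 0, 0, 0]
  ]
}}

```text
clock: 26.02
eef_pos: [620.8, 212.5, 216.7]
eef_rot: [-3.14, 0.001, 1.5]
wrist_force: [1.0, -0.2, -2.3]
finger_gap: 9.5
finger_force: 45.0
```

```bash
python3 - <<'E'
from h import *
held(); go(622,213,90,86)
E
```

```text
{'clock': 26.025, 'joints': [0.274, 0.523, 1.11, -0.0, 1.511, 0.345], 'eef_pos': [620.815, 212.542, 216.702], 'eef_rot': [-3.14, 0.001, 1.5], 'wrist_force': [0.951, -0.186, -2.304], 'finger_gap': 9.461, 'finger_force': 44.992}
pack z ext 658 [166.3 243.9] expect bottom 164.9 x [582.4 654.3]
go: roll -0.002 (0.0 rows) dx 0.0010 dy 0.0009 dz 0.1272 rows 2.1
```

>>> {"method": "arm_command", "body": {
  "plan": [
    [-1, 0.001, 0.001, 0.04, 0],
    [-1, 0, 0, 0.035, 0],
    [-1, 0, 0, 0.025, 0],
    [-1, 0, 0, 0.015, 0],
    [-1, 0, 0, 0.008, 0],
    [-1, 0, 0, 0.001, 0],
    [-1, 0, 0, 0.002, 0],
    [-1, 0, 0, 0, 0],
    [-1, 0, 0, 0, 0]
  ]
}}

```text
clock: 27.2
eef_pos: [622.4, 214.0, 92.5]
eef_rot: [3.141, -0.0, 1.5]
wrist_force: [0.5, -0.6, -3.6]
finger_gap: 9.5
finger_force: 45.0
```

```bash
python3 - <<'E'
from h import *
held()
E
```

```text
{'clock': 27.2, 'joints': [0.276, 0.608, 1.268, -0.0, 1.265, 0.347], 'eef_pos': [622.353, 214.019, 92.507], 'eef_rot': [3.141, -0.0, 1.5], 'wrist_force': [0.48, -0.576, -3.589], 'finger_gap': 9.537, 'finger_force': 44.992}
pack z ext 543 [ 43.2 119.9] expect bottom 40.7 x [584.  655.4]
```

>>> {"method": "arm_command", "body": {
  "plan": [
    [-1, 0, 0, 0.002, 0],
    [-1, 0, 0, 0, 0],
    [-0.3, 0, 0, 0, 0],
    [-0.3, 0, 0, 0, 0],
    [-0.3, 0, 0, 0, 0],
    [-0.3, 0, 0, -0.02, 0],
    [-0.2, 0, 0, -0.05, 0],
    [-0.2, 0, 0, -0.06, 0],
    [-0.2, 0, 0, 0, 0],
    [-0.2, 0, 0, 0, 0]
  ]
}}

```text
clock: 28.5
eef_pos: [622.0, 213.9, 219.3]
eef_rot: [-3.141, 0.0, 1.5]
wrist_force: [1.1, 0.2, -0.6]
finger_gap: 37.5
finger_force: 0.0
```

```bash
python3 - <<'E'
from h import *
st(); fins(590,660,90,340,136,160); go(581.3,-131,218,86)
E
```

```text
{'clock': 28.5, 'joints': [0.276, 0.525, 1.102, -0.0, 1.516, 0.347], 'eef_pos': [621.973, 213.865, 219.257], 'eef_rot': [-3.141, 0.0, 1.5], 'wrist_force': [1.07, 0.244, -0.622], 'finger_gap': 37.461, 'finger_force': 0.0}
fin 281 [628.4 282.8] [27.4  9.1] 86.2 z 145.3
fin 239 [624.1 214. ] [27.5  8.6] 85.8 z 145.4
go: roll -0.001 (0.0 rows) dx -0.3468 dy -0.0163 dz 0.0005 rows 5.8
```

>>> {"method": "arm_command", "body": {
  "plan": [
    [-0.2, -0.05, -0.003, 0, 0],
    [-0.2, -0.05, -0.003, 0, 0],
    [-0.2, -0.05, -0.003, 0, 0],
    [-0.2, -0.05, -0.002, 0, 0],
    [-0.2, -0.05, -0.002, 0, 0],
    [-0.2, -0.05, -0.002, 0, 0],
    [-0.2, -0.047, -0.001, 0, 0],
    [-0.2, 0, 0, 0, 0],
    [-0.2, 0, 0, 0.05, 0],
    [-0.2, 0, 0, 0.05, 0],
    [-0.2, 0, 0, 0.035, 0],
    [-0.2, 0, 0, 0.015, 0],
    [-0.2, 0, 0, 0.006, 0],
    [-1, 0, 0, 0, 0],
    [-1, 0, 0, 0, 0],
    [-1, 0, 0, 0, 0],
    [-1, 0, 0, 0, 0],
    [-1, 0, 0, 0, 0]
  ]
}}

```text
clock: 30.8
eef_pos: [581.7, -131.1, 64.6]
eef_rot: [3.141, 0.0, 1.5]
wrist_force: [-1.4, 1.0, 3.8]
finger_gap: 9.4
finger_force: 44.9
```

>>> {"method": "arm_command", "body": {
  "plan": [
    [-1, 0, 0, -0.005, 0],
    [-1, 0.01, 0, -0.005, 0],
    [-1, 0, 0, -0.03, 0],
    [-1, 0, 0, -0.045, 0],
    [-1, 0, 0, -0.045, 0],
    [-1, 0, 0, -0.025, 0],
    [-1, 0, 0, 0, 0],
    [-1, 0.044, 0.003, 0, 0],
    [-1, 0.044, 0.003, 0, 0],
    [-1, 0.044, 0.003, 0, 0],
    [-1, 0.044, 0.003, 0, 0],
    [-1, 0.045, 0.002, 0, 0],
    [-1, 0.045, 0.002, 0, 0],
    [-1, 0, 0, 0, 0],
    [-1, 0, 0, 0, 0]
  ]
}}

```text
clock: 32.67
eef_pos: [616.7, 143.0, 217.7]
eef_rot: [-3.14, 0.001, 1.5]
wrist_force: [-0.3, -1.2, -1.7]
finger_gap: 9.8
finger_force: 44.9
```

```bash
python3 - <<'E'
from h import *
held(); go(617,143,90,86)
E
```

```text
{'clock': 32.675, 'joints': [0.17, 0.465, 1.192, -0.0, 1.487, 0.241], 'eef_pos': [616.731, 142.97, 217.706], 'eef_rot': [-3.14, 0.001, 1.5], 'wrist_force': [-0.314, -1.186, -1.715], 'finger_gap': 9.759, 'finger_force': 44.935}
pack z ext 708 [165.9 244.1] expect bottom 165.9 x [578.1 649.9]
go: roll -0.002 (0.0 rows) dx 0.0005 dy 0.0001 dz 0.1281 rows 2.1
```

>>> {"method": "arm_command", "body": {
  "plan": [
    [-1, 0, 0, 0.04, 0],
    [-1, 0, 0, 0.035, 0],
    [-1, 0, 0, 0.025, 0],
    [-1, 0, 0, 0.015, 0],
    [-1, 0, 0, 0.008, 0],
    [-1, 0, 0, 0.001, 0],
    [-1, 0, 0, 0.001, 0],
    [-1, 0, 0, 0, 0],
    [-1, 0, 0, 0, 0]
  ]
}}

```text
clock: 33.85
eef_pos: [617.3, 143.2, 94.5]
eef_rot: [3.141, -0.0, 1.5]
wrist_force: [-0.1, 0.3, -2.2]
finger_gap: 9.9
finger_force: 44.9
```

```bash
python3 - <<'E'
from h import *
held()
E
```

```text
{'clock': 33.85, 'joints': [0.17, 0.553, 1.35, 0.0, 1.239, 0.241], 'eef_pos': [617.29, 143.183, 94.499], 'eef_rot': [3.141, -0.0, 1.5], 'wrist_force': [-0.073, 0.27, -2.241], 'finger_gap': 9.854, 'finger_force': 44.935}
pack z ext 568 [ 43.5 121.1] expect bottom 42.7 x [578.8 650.4]
```

>>> {"method": "arm_command", "body": {
  "plan": [
    [-1, 0, 0, 0.002, 0],
    [-1, 0, 0, 0, 0],
    [-0.3, 0, 0, 0, 0],
    [-0.3, 0, 0, 0, 0],
    [-0.3, 0, 0, 0, 0],
    [-0.3, 0, 0, -0.02, 0],
    [-0.2, 0, 0, -0.05, 0],
    [-0.2, 0, 0, -0.06, 0],
    [-1, 0, 0, 0, 0],
    [-1, 0, 0, 0, 0],
    [-1, 0, 0, 0, 0],
    [-1, 0, 0, 0, 0]
  ]
}}

```text
clock: 35.4
eef_pos: [616.9, 143.1, 221.1]
eef_rot: [-3.14, 0.0, 1.5]
wrist_force: [1.0, -0.2, 0.1]
finger_gap: 1.7
finger_force: 0.0
```

```bash
python3 - <<'E'
from h import *
st(); fins(590,660,90,340,136,160)
V=39-6-8-8; go(572+.069*V,-205+.9976*V,160,86)
V=-(-0);  
E
```

```text
{'clock': 35.4, 'joints': [0.17, 0.464, 1.186, -0.0, 1.494, 0.241], 'eef_pos': [616.9, 143.052, 221.056], 'eef_rot': [-3.14, 0.0, 1.5], 'wrist_force': [0.967, -0.167, 0.141], 'finger_gap': 1.672, 'finger_force': 0.0}
fin 363 [628.9 282.4] [27.7  9.7] 85.6 z 145.2
fin 254 [623.5 213.5] [26.4  9. ] 86.2 z 145.6
fin 236 [619.  142.7] [27.8  8.7] 85.9 z 145.2
go: roll -0.001 (0.0 rows) dx -0.3334 dy -0.0206 dz 0.0613 rows 5.7
```

All three packs are seated. I'll close the left pane now.

>>> {"method": "arm_command", "body": {
  "plan": [
    [-1, -0.055, -0.003, 0, 0],
    [-1, -0.055, -0.003, 0, 0],
    [-1, -0.056, -0.003, 0, 0],
    [-1, -0.056, -0.004, 0, 0],
    [-1, -0.056, -0.004, 0, 0],
    [-1, -0.055, -0.004, 0, 0],
    [-1, 0, 0, 0.05, 0],
    [-1, 0, 0, 0.04, 0],
    [-1, 0, 0, 0.018, 0],
    [-1, 0, 0, 0.003, 0],
    [-1, 0, 0, 0, 0],
    [-1, 0.01, 0, 0, 0],
    [-1, 0.03, 0, 0, 0],
    [-1, 0.03, 0, 0, 0],
    [-1, 0.03, 0, 0, 0],
    [-1, 0.03, 0, 0, 0],
    [-1, 0.02, 0, 0, 0],
    [-1, 0.005, 0, 0, 0],
    [-1, 0, 0, 0, 0]
  ]
}}

```text
clock: 37.83
eef_pos: [583.6, -33.0, 111.2]
eef_rot: [3.141, -0.0, 1.5]
wrist_force: [-0.1, 0.3, -0.6]
finger_gap: 0.3
finger_force: 0.0
```

>>> {"method": "arm_command", "body": {
  "plan": [
    [-1, 0.003, 0, 0, 0],
    [-1, 0, 0, 0, 0]
  ]
}}

```text
clock: 38.08
eef_pos: [583.8, -30.3, 111.1]
eef_rot: [-3.141, 0.0, 1.499]
wrist_force: [0.2, -0.1, 0.3]
finger_gap: 0.6
finger_force: 0.3
```

>>> {"method": "arm_command", "body": {
  "plan": [
    [-1, 0.003, 0, 0, 0],
    [-1, 0.002, 0, 0, 0]
  ]
}}

```text
clock: 38.33
eef_pos: [584.0, -27.2, 111.1]
eef_rot: [-3.141, 0.004, 1.499]
wrist_force: [-2.9, -21.1, -0.3]
finger_gap: 0.3
finger_force: 11.3
```

>>> {"method": "arm_command", "body": {
  "plan": [
    [-1, 0.002, 0, 0, 0],
    [-1, 0, 0, 0, 0]
  ]
}}

```text
clock: 38.58
eef_pos: [584.0, -27.2, 111.1]
eef_rot: [-3.141, 0.007, 1.498]
wrist_force: [-3.6, -28.0, -0.6]
finger_gap: 0.4
finger_force: 13.6
```

>>> {"method": "arm_command", "body": {
  "plan": [
    [-1, -0.007, 0, 0, 0],
    [-1, -0.01, 0, 0, 0],
    [-1, 0, 0, -0.04, 0],
    [-1, 0, 0, -0.01, 0],
    [-1, -0.053, 0, 0, 0],
    [-1, -0.053, 0, 0, 0],
    [-1, -0.053, 0, 0, 0],
    [-1, -0.053, 0, 0, 0],
    [-1, -0.053, 0, 0, 0],
    [-1, -0.053, 0, 0, 0],
    [-1, 0, 0, 0, 0],
    [-1, 0, 0, 0, 0]
  ]
}}

```text
clock: 40.08
eef_pos: [560.5, -356.5, 160.4]
eef_rot: [-3.141, -0.001, 1.5]
wrist_force: [0.1, 0.0, -0.7]
finger_gap: 0.8
finger_force: 0.0
```

```bash
python3 - <<'E'
from h import *
s=st(); x,y,z=s["eef_pos"]; print("V",(x-572)*.069+(y+205)*.9976)
for n in("scene","wrist"):
    c=cam(n);P=cloud(c);X,Y,Z=[P[...,i] for i in range(3)];g=c["img"].max(-1)
    V=(X-572)*.069+(Y+205)*.9976; U=(X-572)*.9976-(Y+205)*.069
    for a,z0,z1,v0,v1 in(("L",141,158,150,230),("R",133,150,-230,-168)):
        m=(g<75)&(Z>z0)&(Z<z1)&(abs(U)<40)&(V>v0)&(V<v1); print(n,a,m.sum(),np.round(np.percentile(V[m],[3,50,97]),1) if m.sum() else "")
E
```

```text
{'clock': 40.075, 'joints': [-0.622, 0.57, 1.167, 0.0, 1.406, -0.551], 'eef_pos': [560.496, -356.533, 160.448], 'eef_rot': [-3.141, -0.001, 1.5], 'wrist_force': [0.054, 0.022, -0.735], 'finger_gap': 0.771, 'finger_force': 0.0}
V -151.9626528832319
scene L 0 
scene R 194 [-188.6 -185.1 -179.7]
wrist L 0 
wrist R 463 [-186.3 -178.7 -175.2]
```

>>> {"method": "arm_command", "body": {
  "plan": [
    [-1, 0, 0, 0.03, 0],
    [-1, 0, 0, 0.02, 0],
    [-1, 0, 0, 0.008, 0],
    [-1, 0, 0, 0, 0],
    [-1, -0.01, 0, 0, 0],
    [-1, -0.008, 0, 0, 0],
    [-1, -0.004, 0, 0, 0],
    [-1, 0, 0, 0, 0]
  ]
}}

```text
clock: 41.18
eef_pos: [558.8, -379.6, 103.1]
eef_rot: [-3.142, 0.0, 1.499]
wrist_force: [1.1, 0.6, 0.6]
finger_gap: 0.6
finger_force: 0.0
```

>>> {"method": "arm_command", "body": {
  "plan": [
    [-1, -0.003, 0, 0, 0],
    [-1, 0, 0, 0, 0]
  ]
}}

```text
clock: 41.42
eef_pos: [558.7, -382.2, 103.1]
eef_rot: [-3.142, 0.0, 1.5]
wrist_force: [0.6, -0.3, -0.2]
finger_gap: 0.4
finger_force: 0.0
```

>>> {"method": "arm_command", "body": {
  "plan": [
    [-1, -0.002, 0, 0, 0],
    [-1, 0, 0, 0, 0]
  ]
}}

```text
clock: 41.68
eef_pos: [558.7, -383.6, 103.1]
eef_rot: [-3.141, -0.001, 1.5]
wrist_force: [-0.4, 4.6, 1.4]
finger_gap: 0.1
finger_force: 2.1
```

>>> {"method": "arm_command", "body": {
  "plan": [
    [-1, -0.002, 0, 0, 0],
    [-1, 0, 0, 0, 0]
  ]
}}

```text
clock: 41.92
eef_pos: [558.7, -383.7, 103.1]
eef_rot: [-3.14, -0.004, 1.501]
wrist_force: [-2.8, 15.5, 4.1]
finger_gap: 0.8
finger_force: 7.8
```

Both panes are shut against their stops. I'll retreat, hover over the button, and check everything from there.

>>> {"method": "arm_command", "body": {
  "plan": [
    [-1, 0.006, 0, 0, 0],
    [-1, 0.01, 0, 0, 0],
    [-1, 0, 0, -0.05, 0],
    [-1, 0, 0, -0.05, 0],
    [-1, 0.05, -0.007, 0, 0],
    [-1, 0.05, -0.007, 0, 0],
    [-1, 0.05, -0.008, 0, 0],
    [-1, 0.05, -0.008, 0, 0],
    [-1, 0.05, -0.008, 0, 0],
    [-1, 0.05, -0.008, 0, 0],
    [-1, 0.05, -0.008, 0, 0],
    [-1, 0.05, -0.008, 0, 0],
    [-1, 0.02, -0.003, 0, 0],
    [-1, 0, 0, 0, 0],
    [-1, 0, 0, 0, 0]
  ]
}}

```text
clock: 43.8
eef_pos: [524.6, 52.8, 203.2]
eef_rot: [3.141, 0.0, 1.499]
wrist_force: [0.7, -0.1, -0.1]
finger_gap: 0.4
finger_force: 0.0
```

```bash
python3 - <<'E'
from h import *
s=st()
c=cam("wrist"); save(c,"w9")
for n,c in(("wrist",c),("scene",cam("scene"))):
    P=cloud(c);X,Y,Z=[P[...,i] for i in range(3)];g=c["img"].max(-1);hsv=cv2.cvtColor(c["img"],cv2.COLOR_BGR2HSV)
    m=(hsv[...,0]>45)&(hsv[...,0]<85)&(hsv[...,1]>110)&(abs(X-518)<25)&(abs(Y-135)<25)&(Z>45)
    print(n,"button",m.sum(),np.round(np.percentile(P[m],[3,50,97],0),1).tolist() if m.sum() else "")
    V=(X-572)*.069+(Y+205)*.9976; U=(X-572)*.9976-(Y+205)*.069
    for a,z0,z1,v0,v1 in(("L",141,158,150,230),("R",133,150,-230,-168)):
        m=(g<75)&(Z>z0)&(Z<z1)&(abs(U)<40)&(V>v0)&(V<v1); print(n,a,m.sum(),np.round(np.percentile(V[m],[3,50,97]),1) if m.sum() else "")
    red=((hsv[...,0]<8)|(hsv[...,0]>172))&(hsv[...,1]>120)&(hsv[...,2]>50)
    m=red&(Z>60)&(Z<130)&(X<540)&(Y>180); print("spent",m.sum(), np.round(np.nanpercentile(P[m],[5,50,95],0),1).tolist() if m.sum() else "")
tub("scene"); fins(590,660,90,340,136,160); go(518.7,134.6,120,86)
E
```

```text
{'clock': 43.8, 'joints': [0.031, 0.226, 1.542, -0.0, 1.373, 0.102], 'eef_pos': [524.608, 52.823, 203.158], 'eef_rot': [3.141, 0.0, 1.499], 'wrist_force': [0.651, -0.118, -0.111], 'finger_gap': 0.422, 'finger_force': 0.0}
wrist button 385 [[509.7, 122.3, 64.7], [521.2, 133.5, 66.4], [532.5, 144.7, 68.0]]
wrist L 600 [189.9 197.8 199.9]
wrist R 0 
spent 0 
scene button 58 [[506.6, 118.2, 58.5], [517.3, 127.1, 65.0], [529.1, 136.7, 68.5]]
scene L 154 [185.7 189.2 197.7]
scene R 151 [-201.5 -199.6 -192.4]
spent 227 [[412.0, 304.4, 69.0], [443.1, 314.1, 76.9], [474.0, 331.9, 109.7]]
tub 268 ((443.2937927246094, 320.931640625), (127.36349487304688, 154.22865295410156), 10.478472709655762)
fin 441 [623.4 211.5] [24.6 10.3] 85.5 z 145.1
fin 408 [618.2 142.1] [27.1 10. ] 86.0 z 145.2
go: roll -0.002 (0.0 rows) dx 0.0813 dy -0.0117 dz 0.0831 rows 1.9
```

View pics/w9.png

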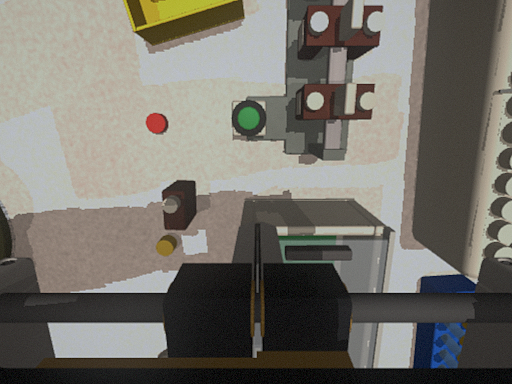

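The wrist view shows the green button at (249,118), the left pane shut, and packs seated at (340,100) and (342,25). I'll turn the gripper a quarter turn so its wide body stays clear of the nearest pack.

>>> {"method": "arm_command", "body": {
  "plan": [
    [-1, 0.04, -0.005, 0, 0],
    [-1, 0.04, -0.005, 0, 0],
    [-1, 0, 0, 0, -0.1745],
    [-1, 0, 0, 0, -0.1745],
    [-1, 0, 0, 0, -0.1745],
    [-1, 0, 0, 0, -0.1745],
    [-1, 0, 0, 0, -0.1745],
    [-1, 0, 0, 0, -0.1745],
    [-1, 0, 0, 0, -0.1745],
    [-1, 0, 0, 0, -0.1745],
    [-1, 0, 0, 0, -0.1745],
    [-1, 0, 0, 0.05, 0],
    [-1, 0, 0, 0.05, 0],
    [-1, 0, 0, 0.04, 0],
    [-1, 0, 0, 0, 0],
    [-1, 0, 0, 0, 0]
  ]
}}

```text
clock: 46.0
eef_pos: [521.3, 133.9, 64.9]
eef_rot: [3.141, 0.002, 3.07]
wrist_force: [-0.0, -0.2, 1.5]
finger_gap: 0.3
finger_force: 0.0
```

```bash
python3 - <<'E'
from h import *
s=st(); go(520,133.5,33,176)
c=cam("scene");P=cloud(c);X,Y,Z=[P[...,i] for i in range(3)]
m=(abs(X-520)<25)&(abs(Y-134)<25)&(Z>80)&(Z<140); print(m.sum(),np.round(np.percentile(P[m],[1,50,99],0),1).tolist())
cv2.imwrite("pics/s10.png",cv2.resize(c["img"][40:220,170:350],None,fx=3.2,fy=3.2))
fins(590,660,90,340,136,160,"scene"); tub("scene")
E
```

```text
{'clock': 46.0, 'joints': [0.183, 0.387, 1.671, -0.0, 1.081, -1.316], 'eef_pos': [521.269, 133.901, 64.895], 'eef_rot': [3.141, 0.002, 3.07], 'wrist_force': [-0.006, -0.227, 1.458], 'finger_gap': 0.258, 'finger_force': 0.0}
go: roll -0.002 (0.0 rows) dx 0.0012 dy -0.0005 dz 0.0319 rows 0.5
28 [[510.3, 116.7, 101.7], [518.3, 121.2, 112.9], [529.6, 134.8, 121.9]]
fin 37 [626.5 281. ] [30.1  9.9] 86.4 z 143.8
fin 40 [621.5 212.5] [30.4  9.4] 87.9 z 143.9
fin 39 [615.7 139.8] [29.3  9.6] 87.8 z 144.6
tub 291 ((444.5495910644531, 319.8485107421875), (129.2842254638672, 153.90110778808594), 10.678491592407227)
```

View pics/s10.png

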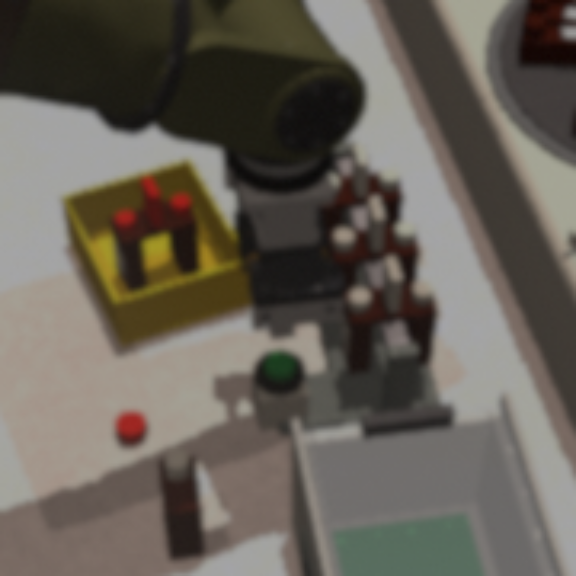

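The spent pack stands in the tub, all three white packs straddle the bar, the bay is empty with its pane shut, and the fingers hover over the button. Pressing now.

>>> {"method": "arm_command", "body": {
  "plan": [
    [-1, 0, 0, 0.015, 0],
    [-1, 0, 0, 0.012, 0],
    [-1, 0, 0, 0.005, 0],
    [-1, 0, 0, 0.003, 0],
    [-1, 0, 0, 0, 0]
  ]
}}

```text
clock: 46.78
eef_pos: [520.1, 133.9, 28.5]
eef_rot: [-3.141, -0.001, 3.07]
wrist_force: [-4.2, -1.0, 6.5]
finger_gap: 0.4
finger_force: 3.1
```

>>> {"method": "arm_command", "body": {
  "plan": [
    [-1, 0, 0, 0.002, 0],
    [-1, 0, 0, 0, 0]
  ]
}}

```text
clock: 47.02
eef_pos: [520.3, 134.0, 28.0]
eef_rot: [-3.141, 0.0, 3.07]
wrist_force: [-13.7, -2.8, 24.7]
finger_gap: 0.7
finger_force: 12.9
```

>>> {"method": "arm_command", "body": {
  "plan": [
    [-1, 0, 0, 0.002, 0],
    [-1, 0, 0, 0, 0]
  ]
}}

```text
clock: 47.28
eef_pos: [520.5, 134.0, 27.6]
eef_rot: [3.142, 0.001, 3.07]
wrist_force: [-21.5, -4.3, 46.3]
finger_gap: 0.2
finger_force: 22.7
```

>>> {"method": "arm_command", "body": {
  "plan": [
    [-1, 0, 0, -0.005, 0],
    [-1, 0, 0, -0.02, 0],
    [-1, 0, 0, -0.05, 0],
    [-1, 0, 0, -0.06, 0],
    [-1, 0, 0, 0, 0],
    [-1, 0, 0, 0, 0],
    [-1, 0, 0, 0, 0],
    [-1, 0, 0, 0, 0]
  ]
}}

```text
clock: 48.28
eef_pos: [519.9, 133.9, 158.1]
eef_rot: [-3.141, -0.002, 3.07]
wrist_force: [-0.5, -0.3, 0.4]
finger_gap: 0.6
finger_force: 0.0
```

```bash
python3 - <<'E'
from h import *
st(); fins(590,660,90,340,136,160,"scene"); tub("scene")
c=cam("scene");P=cloud(c);X,Y,Z=[P[...,i] for i in range(3)];hsv=cv2.cvtColor(c["img"],cv2.COLOR_BGR2HSV);g=c["img"].max(-1)
red=((hsv[...,0]<8)|(hsv[...,0]>172))&(hsv[...,1]>120)&(hsv[...,2]>50)
m=red&(Z>60)&(Z<130)&(X<540)&(Y>180); print("spent",m.sum(), np.round(np.nanpercentile(P[m],[5,50,95],0),1).tolist())
V=(X-572)*.069+(Y+205)*.9976; U=(X-572)*.9976-(Y+205)*.069
for a,z0,z1,v0,v1 in(("L",141,158,150,230),("R",133,150,-230,-168)):
    m=(g<75)&(Z>z0)&(Z<z1)&(abs(U)<40)&(V>v0)&(V<v1); print(a,m.sum(),np.round(np.percentile(V[m],[3,50,97]),1))
print(ticket.sign_off())
E
```

```text
{'clock': 48.275, 'joints': [0.184, 0.284, 1.576, -0.0, 1.283, -1.316], 'eef_pos': [519.891, 133.93, 158.066], 'eef_rot': [-3.141, -0.002, 3.07], 'wrist_force': [-0.55, -0.297, 0.434], 'finger_gap': 0.65, 'finger_force': 0.0}
fin 36 [626.4 280.4] [31.1  9.1] 86.0 z 144.2
fin 42 [621.3 211.5] [30.6 10.4] 86.1 z 143.1
fin 38 [616.2 140.1] [29.3 10. ] 87.8 z 144.5
tub 280 ((443.7442626953125, 320.0702819824219), (127.75390625, 152.66050720214844), 10.547479629516602)
spent 220 [[412.1, 304.1, 68.7], [443.0, 314.5, 77.9], [473.5, 330.6, 109.3]]
L 152 [185.8 188.8 197.2]
R 216 [-201.5 -198.  -192.1]
the job is handed in; nothing more can be done
None
```

The job is handed in at about 48 s on the clock (verdict not shown): the one spent pack is in the tub, all three white packs hang seated on the bar, both panes are shut, and the start button was pressed last.

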